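# Clamp the wooden paddle in the counter vise

### The arm

A 7-joint arm with a two-finger parallel gripper is mounted at the origin on the work surface. World frame = base frame: x ahead of the robot, y to its left, z up, the work surface at z = 0. Lengths are in m, angles in rad, forces in N, time in s.
With the tool pointing down it reaches from about 0.425 to 0.875 m from the base axis. Payload 4.7 kg.
Tool frame: the origin (TCP) lies on the centre line of the jaws, within the pads' length; the fingertips stand ahead of it and the grasp point (between the pads) lies 2 mm behind it (nose_length is the z of the fingertips in the tool frame, in m); z points along the fingers, y is the line along which they close (so a half turn about z gives the same grasp; the last joint's range is limited). The gripper opens to 87 mm and grips with 3 to 60 N. Pads are 19 mm wide; open, the fingers measure 117 mm over their backs; the gripper's body (75 mm by 190 mm) begins 51 mm behind the grasp point.
Start: joints at [-1.204, 0.321, -0.07, 1.45, 0.023, 1.371, -0.057], TCP at [0.225, 0.61, 0.24] pointing down, gripper open.
Joint ranges: [-2.86, 2.86], [-0.3, 2.09], [-1.38, 1.24], [0.06, 2.45], [-1.56, 4.7], [0.09, 2.05], [-2.69, 2.69]. Speed limits (rad/s): [2.57, 2.57, 3.14, 3.14, 3.14, 3.14, 3.14].

### API

Orientations are given as a rotation vector (axis times angle).
In Python, from bench import * gives the robot as it stands.
- The arm moves only by the tool send_rows, never from a script. Its arguments are lists of equal length, an entry for each row: "xyz": the shift along the tool's x, y, z in mm, a list of three; "dr": the turn, a rotation vector about the tool's x, y, z in rad, a list of three. A call has exactly 10 rows; each row is the pose to reach, as a shift and turn from the pose commanded when the call began, along the tool's axes at that moment; what a row does not reach only later rows make up. A row lasts 1/12 s, in which the tool goes at most 41.7 mm and 7.16 degrees, less where a joint would pass 70% of its speed; a pose out of reach is approached as far as the arm can. A call with a gripper value outside its range is refused whole. "jaw" is the finger opening in mm, from 0 to 87, set as the call begins (left out, the last holds). The fingers move at their own pace and stop on an object; "grip_force" is the grip in N (left out, the last holds). Time passes only in rows, so rows that repeat a pose let the fingers close, or fill a call up. It gives the time, the measured TCP pose, the force, the opening and the grip force at its end, in the units of the state.
- get_state(): the state, without advancing time (a new reading comes with each control period).
- get_image(name): name is "side" or "top"; returns the picture (400x640x3 uint8, red, green, blue); there is no depth.
- calibration(name): a dict with "vfov" (degrees; the focal length in pixels is half the picture's height over the tangent of half this angle, whatever the lens; pixels are square), "cx", "cy" (the principal point, pixels), "rvec" (rotation vector, rad) and "tvec" (3), from world to camera coordinates, as OpenCV has them. Camera axes: x right, y down, z forward; pixel columns grow to the right and rows downward; lengths in m; the calibration is good to about 2 mm. A picture is of the moment at which its call begins. calibration takes no time and is no camera call.
- close_job(): hands the job in; it is judged then, once.
The state is a dict: "time": time; "joint_positions": joint angles; "qd": joint speeds; "joint_torque": joint torques, N m; "position": TCP position; "tool_rot": TCP orientation; "ft_force": force on the tool from outside, world axes, zero at the start; "torque": the same for the moment, N m; "grip_width": opening from 0.0 (shut) to 1.0 (fully open); "grip_force": force on a finger pad.
Only numpy, scipy, OpenCV 4.12 (cv2) and the standard library are available. Lean on these libraries where they do the work, as an engineer would, in place of code of your own. Each camera call takes 0.05 s, during which the arm holds its last target. There are 200 camera calls.

### The job

Take the wooden paddle out of the rack and lay it flat on the bed of the vise, its handle along and right through between the open jaws and its head sticking out on the vise's side away from the robot. Then crank the handle until the sliding jaw grips the paddle firmly, a good half turn past first touch, and let go. Leave everything else standing where it is.

Things in the scene. Friction and masses are not known exactly. Their poses are not given: they have to be found in the camera images.
- vise: Grey bench vise, fixed. Origin on the counter below the middle of the fixed jaw's face (plane y = 0; jaw 31 mm thick behind it). x: along the jaws, +x the side away from the robot; y: from fixed jaw to sliding jaw and on to the crank; z up. Jaws 90 mm wide (x -45 to 45). Flat bed top at z = 75 mm, x -55 to 75; jaw tops z = 115. Board below: x -65 to 85, y -55 to 135, 18 mm high.
- jaw: The vise's sliding jaw. Origin: centre of its rubber face, 95 mm above the counter; this point's y in the vise's frame is the jaw opening (45 to 52 mm at the start, ample for the 34 mm paddle handle, too little for its head). The face is sprung: once it touches it gives way 1 mm for every 6 N, up to 10 mm. Firm means over 10 N.
- crank (a joint): Crank angle, rad: 0 = knob straight up, jaws 52 mm open; grows as they close. Clockwise seen from the knob's end looking at the vise closes by 10 mm a turn (1.592 mm per rad). At angle a the knob is 42 mm x (-sin a) along vise x and 42 mm x cos a above the screw axis. Starts at 0.3 to 4.5, stop at 16.3. Turns with about 3 N at the knob, stays where left.
- crank_hub (a point): Point on the screw's axis, 90 mm above the counter, level with the middle of the knob's length (vise frame x 0, y 191 mm). The knob's middle circles round it at 42 mm.
- crank_grip (a point): Middle of the crank's black knob: a level cylinder, 25 mm across, 90 mm long (vise y 139 to 229 mm), parallel to the screw. It spins freely on its own pin, so it can be pinched from above and led round in a circle without turning the hand. The crank arm, 9 mm thick, is at its vise end, y 129 to 138 mm.
- paddle: Pale wooden tea-light paddle, 175 mm long, 32 mm thick, 120 to 240 g, lying flat. Origin: on the underside where handle and head meet. x points from handle to head, z up. Handle: x -110 to 0, 34 mm wide. Head: x 0 to 65, 58 mm wide up to x = 50, then 42 mm; dark round disc on top. Centre of mass near x = -10 mm.
- paddle_tail (a point): End of the paddle's handle, at mid-thickness (paddle x = -110 mm, 16 mm above the underside).
- paddle_head (a point): Grip point in the paddle's head, at mid-thickness (paddle x = 32 mm, 16 mm above the underside; 58 mm wide there).
- rack: Low plywood rack, fixed, 288 (its x) by 110 (its y) by 62 mm high: a 10 mm roof over three bays 88 mm wide, centres 94 mm apart, 52 mm high inside, no floor, open at both y ends. Origin on the counter, centre of its footprint. The paddle lies in one bay, head under the roof, 60 to 90 mm of its handle sticking out past the +y edge (y = 55 mm), beside two boxes in the other bays.
- box_a: cardboard incense box, 160 x 42 x 30 mm; a bystander, origin at the centre of its underside.
- box_b: flat dark wooden incense box, 150 x 50 x 24 mm; a bystander, origin at the centre of its underside.
- glue: upright white glue bottle, 56 mm across, 150 high; a bystander, origin at the centre of its underside.
- candle_jar: amber glass candle jar, 72 mm across, 85 high; a bystander, origin at the centre of its underside.
- pillar_candle: white pillar candle, 64 mm across, 110 high; a bystander, origin at the centre of its underside.
- bowl: white bowl, 110 mm across, 50 high; a bystander, origin at the centre of its underside.
- soap: block of soap, 90 x 60 x 30 mm; a bystander, origin at the centre of its underside.
- diffuser: glass diffuser bottle, 60 mm across, 100 high; a bystander, origin at the centre of its underside.
Not all that is in view belongs to the job. Leave any pink look-alike of the paddle alone.

How it is judged:
On the way, in this order (a step that is already met when the one before it is completed fails the run):
1. the paddle is pulled clear of the rack's roof (y of paddle_head in the frame of rack above 0.095 m).
2. the paddle lies flat on the vise's bed with its handle between the open jaws, let go (x of paddle_tail in the frame of vise between -0.08 and -0.02 m and x of paddle in the frame of vise above 0 m and z of paddle in the frame of vise between 0.07 and 0.083 m and angle between paddle's own z axis and vertical below 0.15 rad and y of paddle_tail in the frame of vise between 0.012 and 0.036 m and contact force between the fingers and paddle below 0.2 N), for 0.2 s.
3. the sliding jaw presses on the handle (x of paddle_tail in the frame of vise between -0.08 and -0.02 m and x of paddle in the frame of vise above 0 m and z of paddle in the frame of vise between 0.07 and 0.083 m and angle between paddle's own z axis and vertical below 0.15 rad and y of paddle_tail in the frame of vise between 0.012 and 0.036 m and contact force between jaw and paddle above 10 N and angle between the x axis of paddle and the x axis of vise, either way round below 0.1 rad), for 0.2 s.
At the end, for the whole second after the job is handed in: Paddle level (8 deg) on the vise bed (8 mm), along the jaws (6 deg), handle's end 20 to 80 mm past the jaws' middle on the robot's side, head on the far side, handle between the jaws; sliding jaw presses it with over 10 N; crank and paddle still (all of step 3 and velocity of joint crank below 0.1 rad/s and linear speed of paddle below 0.02 m/s); the robot touches nothing.
It fails at once if one of the other things on the counter is moved by more than 40 mm (distance of any of box_a, box_b, glue, candle_jar, pillar_candle, bowl, soap, diffuser from where it was at the start of the episode above 0.04 m).
It also fails if it takes over 72 s, if anything falls off the work surface, if the arm or the gripper's body presses on something with over 40 N, if the wrist force passes 120 N, or if a joint passes its speed limit or range.

## Working session

There is one attempt and no reset: what is moved stays moved. The work goes in short steps, Python scripts to look and compute and a tool call to move; the robot and the scene stay as the last step left them, time stands still between calls to the robot, and variables do not carry over. Pictures are saved under pics/ and viewed, at most 12 in all, crops included, and the job is handed in when it is done.

Besides the shell and the picture viewer there is one more tool, called after "Emit:" as name(argument=value, ...) on one line, values as JSON. send_rows: Moves the arm, as the interface text tells. Its arguments: {"type":"object","properties":{"xyz":{"type":"array"},"dr":{"type":"array"},"jaw":{"type":"number"},"grip_force":{"type":"number"}},"required":["xyz","dr"]}

```bash
mkdir -p pics; python3 - <<'E'
from bench import *
import cv2,numpy as np
s=get_state();print(s)
for n in("top","side"):
    cv2.imwrite(f"pics/{n}0.png",get_image(n)[:,:,::-1]);print(n,calibration(n))
E
```

```text
{'time': 0.0, 'joint_positions': array([-1.20389346,  0.32180055, -0.07007962,  1.45166281,  0.02258311,
        1.37080456, -0.05691834]), 'qd': array([-0.00018037,  0.00113667, -0.00038656,  0.00132979, -0.0015777 ,
        0.00058745,  0.00212048]), 'joint_torque': array([ 1.47764426e-04, -4.91292965e+01, -4.03563436e-01, -3.12526166e+01,
       -6.38159411e-02,  4.35472280e-02,  1.62308652e-04]), 'position': array([0.22445762, 0.60946184, 0.23848214]), 'tool_rot': array([-5.51262137e-01, -3.09259496e+00,  2.94049317e-03]), 'ft_force': array([-0.03824031,  0.23510887,  0.72612061]), 'torque': array([-0.02963694, -0.04503188, -0.05651377]), 'grip_force': 0.0, 'grip_width': 1.001130695946454}
top {'vfov': 55.55471941326211, 'cx': 316.21831606478685, 'cy': 200.75049542956484, 'rvec': array([ 2.09994864, -2.12727673,  0.20100979]), 'tvec': array([-0.14553037,  0.55611409,  1.11374811])}
side {'vfov': 46.63929400836012, 'cx': 319.9540412855208, 'cy': 199.10413420446645, 'rvec': array([ 2.09250096, -0.20675119,  0.08624269]), 'tvec': array([-0.55557219,  0.07732061,  1.59047241])}
```

View pics/top0.png

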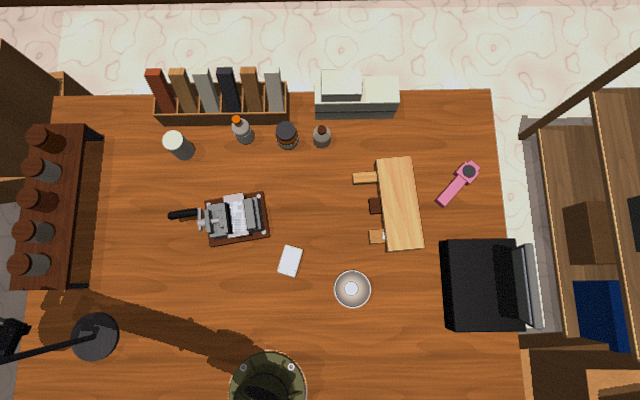

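View pics/side0.png

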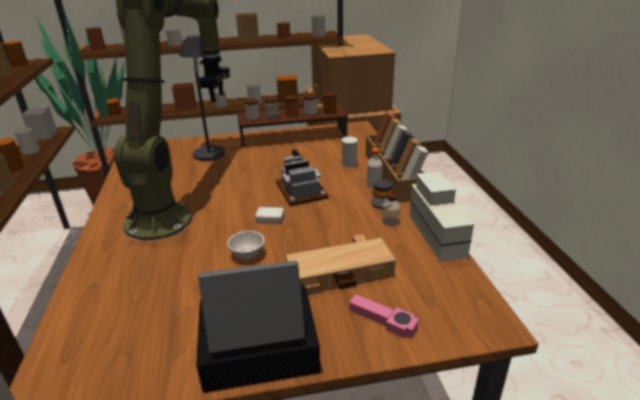

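```bash
python3 - <<'E'
import cv2,numpy as np
a=cv2.imread("pics/top0.png");s=cv2.imread("pics/side0.png")
f=lambda im,x,y,w,h,k:cv2.resize(im[y:y+h,x:x+w],None,fx=k,fy=k,interpolation=cv2.INTER_CUBIC)
A=f(a,155,180,130,75,4);A=cv2.resize(A,(400,231)) if 0 else A
o=np.zeros((600,800,3),np.uint8)
o[:300,:400]=f(a,165,180,110,75,4)[:, :400]
o[:300,400:]=f(a,345,150,100,75,4)
o[300:,:400]=f(s,265,140,80,60,5)
o[300:,400:]=f(s,280,230,133,100,3)[:300,:399].copy() if 0 else cv2.resize(s[228:318,280:400],(400,300),interpolation=cv2.INTER_CUBIC)
cv2.imwrite("pics/c1.png",o)
B=f(a,340,145,100,120,5)
E
```

```text
(no output)
```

View pics/c1.png

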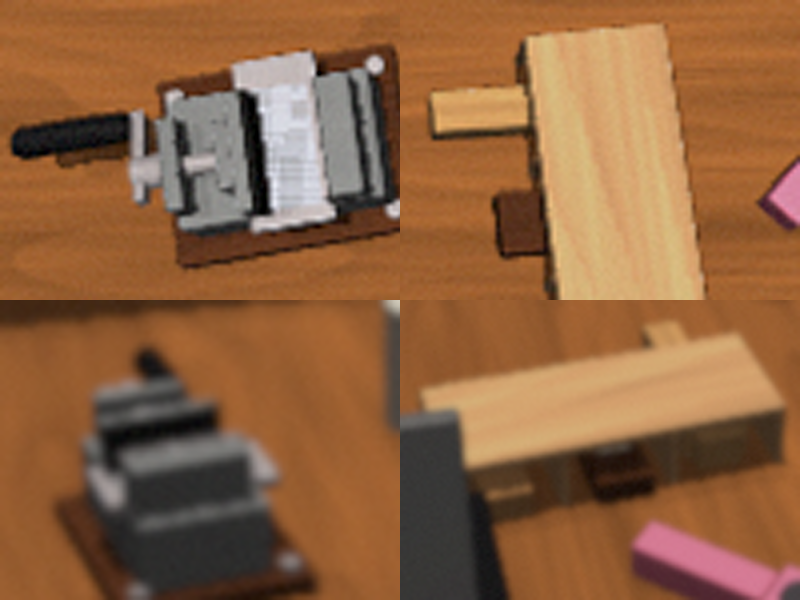

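The paddle candidates in the top view are the pale narrow handle at (365,178), the dark box_b at (376,205), box_a with a white end at (376,237), and the pink look-alike at (460,183). The crop shows (365,178) is a plain pale wooden handle that sticks out furthest, so I choose that one. The vise's knob is up and left at (185,214), with the bed between the jaws at (238,215).

```bash
python3 - <<'E'
import cv2,numpy as np
a=cv2.imread("pics/top0.png")
o=np.zeros((600,800,3),np.uint8)
o[:,:400]=cv2.resize(a[150:255,350:420],(400,600),interpolation=cv2.INTER_CUBIC) # k=5.714
o[:300,400:]=0
o[:,400:]=cv2.resize(a[185:255,195:275],(400,350),interpolation=cv2.INTER_CUBIC) [0:0] if 0 else 0
v=cv2.resize(a[187:251,198:274],(400,337),interpolation=cv2.INTER_CUBIC) # k=5.263
o[:337,400:]=v
k=cv2.resize(a[200:230,160:220],(400,200),interpolation=cv2.INTER_CUBIC) # k=6.667
o[360:560,400:]=k
for i in range(0,800,50):
    for j in range(0,600,50): o[j,i]=(0,255,0)
cv2.imwrite("pics/c2.png",o)
E
```

```text
(no output)
```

View pics/c2.png

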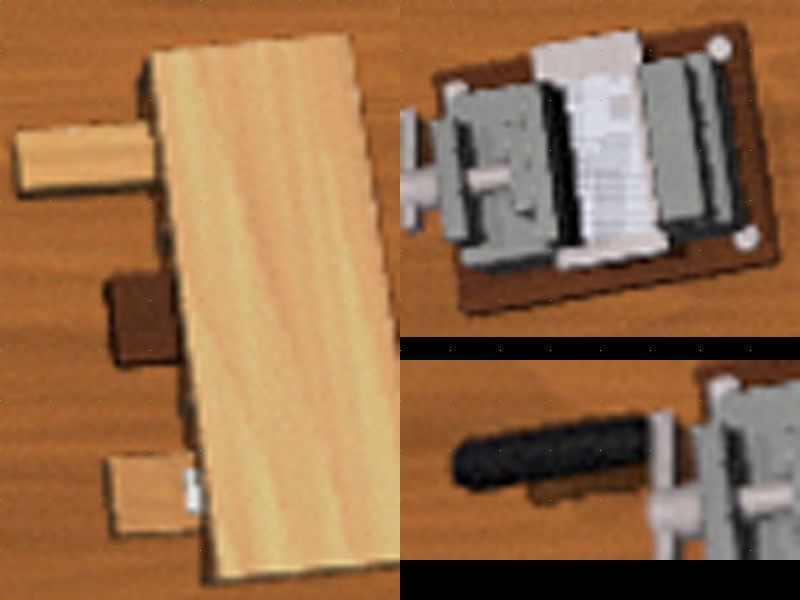

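```bash
cat > h.py <<'E'
import numpy as np,cv2
from scipy.optimize import least_squares
from scipy.spatial.transform import Rotation as R
from bench import *
def K(n):
    c=calibration(n);f=200/np.tan(np.radians(c["vfov"]/2))
    return np.array([[f,0,c["cx"]],[0,f,c["cy"]],[0,0,1]]),c["rvec"],c["tvec"]
def proj(P,n="top"):
    k,r,t=K(n);return cv2.projectPoints(np.array(P,float).reshape(-1,3),r,t,k,None)[0][:,0]
def unproj(u,z,n="top"):
    k,r,t=K(n);M=R.from_rotvec(r).as_matrix();d=M.T@np.linalg.inv(k)@np.array([u[0],u[1],1]);c=-M.T@t
    return c+d*(z-c[2])/d[2]
def px(c,off,k): return (np.array(c)+.5)/k-.5+np.array(off)
def place(p,L): # p=x,y,yaw
    L=np.atleast_2d(L)/1000.;c,s=np.cos(p[2]),np.sin(p[2])
    return np.c_[p[0]+c*L[:,0]-s*L[:,1],p[1]+s*L[:,0]+c*L[:,1],L[:,2]]
E
python3 - <<'E'
from h import *
np.set_printoptions(precision=4,suppress=True)
v=lambda c:px(c,(198,187),5.263)
C=np.array([v(c) for c in[(34,72),(344,22),(379,262),(64,314),(240,68),(258,230),(141,83),(158,255)]])
def L(o):return [[85,135,18],[85,-55,18],[-65,-55,18],[-65,135,18],[45,0,115],[-45,0,115],[45,o,115],[-45,o,115]]
r=least_squares(lambda p:(proj(place(p,L(p[3])))-C).ravel(),[.6,.1,0,48],x_scale=[.01,.01,.01,1])
print("vise",r.x,r.fun.reshape(-1,2))
V=r.x
K3=[px(c,(160,200),6.667) for c in[(62,105),(245,78)]]
# knob: fit crank angle using both ends, via axial points y229, y139
g=least_squares(lambda a:(proj(place(V[:3],[[-42*np.sin(a[0]),y,90+42*np.cos(a[0])] for y in(229,139)]))-K3).ravel(),[.3])
for a0 in(-1,0,1,2,3):
    g=least_squares(lambda a:(proj(place(V[:3],[[-42*np.sin(a[0]),y,90+42*np.cos(a[0])] for y in(229,139)]))-K3).ravel(),[a0]);print("crank",g.x%6.283,g.cost,g.fun)
q=lambda c:px(c,(350,150),5.714)
C=np.array([q(c) for c in[(152,50),(350,35),(216,580)]])
r=least_squares(lambda p:(proj(place(p,[[144,55,62],[144,-55,62],[-144,55,62]]))-C).ravel(),[.6,-.3,0])
print("rack",r.x,r.fun)
print([unproj(q(c),.032) for c in[(14,133),(18,190),(155,123),(157,181)]])
P=place(r.x,[94,55,0]);print(P, "cam",unproj((0,0),5)[:0])
print("yaw tool",R.from_rotvec(get_state()["tool_rot"]).as_matrix())
E
```

```text
vise [ 0.5037  0.0564  0.1526 53.3043] [[ 0.6019  0.2506]
 [ 0.7499  0.0886]
 [ 0.6821  0.7516]
 [ 0.0414  0.945 ]
 [-1.0654  0.1937]
 [-0.5492 -0.335 ]
 [-0.3558  0.3114]
 [ 0.0629 -2.0355]]
crank [4.6047] 2.4131743464746114 [-0.7172 -0.1165  1.8219 -0.9895]
crank [4.6047] 2.4131743468993907 [-0.7172 -0.1165  1.8219 -0.9895]
crank [4.6047] 2.4131743468993907 [-0.7172 -0.1165  1.8219 -0.9895]
crank [4.6049] 2.41317434647098 [-0.7172 -0.1165  1.8219 -0.9895]
crank [4.6049] 2.413174346560584 [-0.7172 -0.1165  1.8219 -0.9895]
rack [ 0.5449 -0.4065  0.074 ] [-0.1683  0.2016  0.2228 -0.173  -0.0519 -0.0298]
[array([ 0.6476, -0.2676,  0.032 ]), array([ 0.6149, -0.2688,  0.032 ]), array([ 0.6522, -0.3462,  0.032 ]), array([ 0.6189, -0.3459,  0.032 ])]
[[ 0.6346 -0.3447  0.    ]] cam []
yaw tool [[-0.9384  0.3455 -0.0005]
 [ 0.3455  0.9384 -0.0017]
 [-0.0001 -0.0018 -1.    ]]
```

```bash
cat >> h.py <<'E'
def rel(xyz,yawdeg):
    "shift mm and turn in tool axes to TCP target with tool z down, tool y at yawdeg (world)"
    s=get_state();M=R.from_rotvec(s["tool_rot"]).as_matrix()
    a=np.radians(yawdeg);y=np.array([np.cos(a),np.sin(a),0]);z=np.array([0,0,-1.]);T=np.c_[np.cross(y,z),y,z]
    print("shift",np.round(1000*M.T@(np.array(xyz)-s["position"]),1),"dr",np.round(R.from_matrix(M.T@T).as_rotvec(),3),"t",round(s["time"],2),"q7",s["joint_positions"][6].round(2))
E
python3 - <<'E'
from h import *
import bench
print([n for n in dir(bench) if not n.startswith('_')], getattr(bench,'nose_length',None))
rel([.6326,-.293,.16],3.2)
E
```

```text
['MotionError', 'calibration', 'close_job', 'get_image', 'get_state', 'nose_length'] 0.017
shift [-694.8 -705.8   79.8] dr [-2.000e-03  1.000e-03  1.162e+00] t 0.1 q7 -0.06
```

Emit:
send_rows(xyz=[[-29, -29, 0], [-58, -59, 0], [-87, -88, 0], [-116, -118, 0], [-145, -147, 0], [-174, -176, 0], [-203, -206, 0], [-232, -235, 0], [-261, -265, 0], [-290, -294, 0]], dr=[[0, 0, 0], [0, 0, 0], [0, 0, 0], [0, 0, 0], [0, 0, 0], [0, 0, 0], [0, 0, 0], [0, 0, 0], [0, 0, 0], [0, 0, 0]], jaw=62)

```text
time: 0.93
position: [0.3953, 0.2317, 0.2394]
tool_rot: [-0.551, -3.093, -0.0]
ft_force: [0.5, 0.1, 0.0]
grip_width: 0.714
grip_force: 0.0
```

Emit:
send_rows(xyz=[[-29, -29, 0], [-58, -59, 0], [-87, -88, 0], [-116, -118, 0], [-145, -147, 0], [-174, -176, 0], [-203, -206, 0], [-232, -235, 0], [-261, -265, 0], [-290, -294, 0]], dr=[[0, 0, 0.05], [0, 0, 0.1], [0, 0, 0.15], [0, 0, 0.2], [0, 0, 0.25], [0, 0, 0.3], [0, 0, 0.35], [0, 0, 0.4], [0, 0, 0.5], [0, 0, 0.6]])

```text
time: 1.77
position: [0.566, -0.1441, 0.2395]
tool_rot: [-1.447, -2.789, -0.0]
ft_force: [0.1, 0.9, -1.3]
grip_width: 0.713
grip_force: 0.0
```

```bash
python3 -c "
from h import *
print(get_state()['position'],get_state()['grip_width']);rel([.6326,-.293,.12],3.2)"
```

```text
[ 0.56595855 -0.14410733  0.23947879] 0.713128163188696
shift [-160.1  -31.3  119.4] dr [ 0.    -0.     0.558] t 1.77 q7 0.93
```

Emit:
send_rows(xyz=[[-20, -4, 12], [-40, -8, 25], [-60, -12, 40], [-80, -16, 55], [-100, -20, 70], [-120, -24, 85], [-140, -28, 100], [-160, -31, 119], [-160, -31, 119], [-160, -31, 119]], dr=[[0, 0, 0.07], [0, 0, 0.14], [0, 0, 0.21], [0, 0, 0.28], [0, 0, 0.35], [0, 0, 0.42], [0, 0, 0.49], [0, 0, 0.558], [0, 0, 0.558], [0, 0, 0.558]])

```text
time: 2.6
position: [0.6317, -0.2912, 0.1184]
tool_rot: [-2.153, -2.284, 0.004]
ft_force: [-0.6, 1.2, 0.9]
grip_width: 0.709
grip_force: 0.0
```

```bash
python3 -c "
from h import *
cv2.imwrite('pics/t1.png',cv2.resize(get_image('top')[130:250,320:440,::-1],(600,600),interpolation=cv2.INTER_CUBIC))
s=get_state();print(s['position'],s['tool_rot'],s['joint_positions']);rel([.6326,-.293,.021],3.2);print(proj([s['position'],s['position']-[0,0,s['position'][2]]]))"
```

```text
[ 0.63270045 -0.29029071  0.11983847] [-2.15191809e+00 -2.28658742e+00  1.13200695e-03] [-0.1286227   0.58650824  0.74264292  1.48444627 -0.40777406  1.23156347
  0.7282686 ]
shift [-2.8 -0.1 98.8] dr [-0.002 -0.001  0.005] t 2.65 q7 0.73
[[362.38172077 169.62721273]
 [358.34410953 179.8197852 ]]
```

View pics/t1.png

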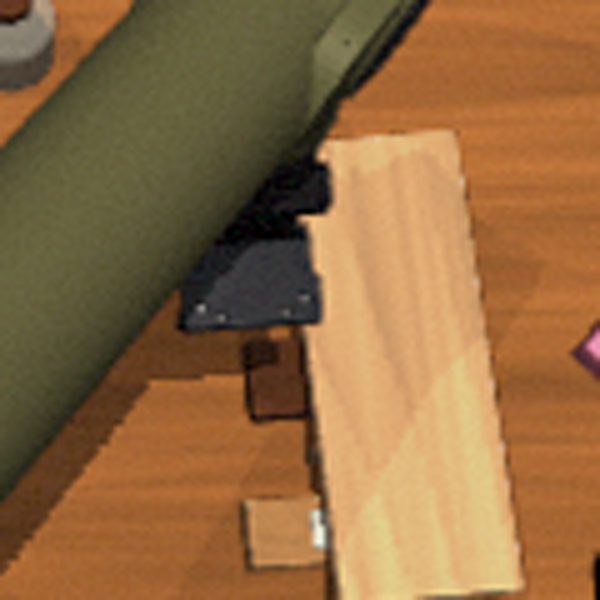

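The top view shows the gripper's body at crop (250,280), about px (370,186). It sits over the handle, clear of the roof edge. I'll lower, grip and check the opening.

Emit:
send_rows(xyz=[[0, 0, 15], [0, 0, 30], [0, 0, 45], [0, 0, 60], [0, 0, 75], [0, 0, 88], [0, 0, 97], [0, 0, 97], [0, 0, 97], [0, 0, 97]], dr=[[0, 0, 0], [0, 0, 0], [0, 0, 0], [0, 0, 0], [0, 0, 0], [0, 0, 0], [0, 0, 0], [0, 0, 0], [0, 0, 0], [0, 0, 0]])

```text
time: 3.48
position: [0.6337, -0.2911, 0.0243]
tool_rot: [2.153, 2.286, 0.0]
ft_force: [1.0, -0.5, -0.1]
grip_width: 0.709
grip_force: 0.0
```

Emit:
send_rows(xyz=[[0, 0, 0], [0, 0, 0], [0, 0, 0], [0, 0, 0], [0, 0, 0], [0, 0, 0], [0, 0, 0], [0, 0, 0], [0, 0, 0], [0, 0, 0]], dr=[[0, 0, 0], [0, 0, 0], [0, 0, 0], [0, 0, 0], [0, 0, 0], [0, 0, 0], [0, 0, 0], [0, 0, 0], [0, 0, 0], [0, 0, 0]], jaw=20, grip_force=25)

```text
time: 4.32
position: [0.6334, -0.2905, 0.0238]
tool_rot: [2.153, 2.287, 0.001]
ft_force: [-0.2, 0.3, 1.1]
grip_width: 0.387
grip_force: 25.0
```

Emit:
send_rows(xyz=[[12, 0, 0], [28, 0, 0], [46, 0, 0], [64, -1, 0], [82, -1, 0], [100, -2, 0], [118, -2, 0], [136, -3, 0], [150, -3, 0], [155, -3, 0]], dr=[[0, 0, 0], [0, 0, 0], [0, 0, 0], [0, 0, 0], [0, 0, 0], [0, 0, 0], [0, 0, 0], [0, 0, 0], [0, 0, 0], [0, 0, 0]])

```text
time: 5.15
position: [0.6213, -0.1332, 0.0238]
tool_rot: [-2.15, -2.29, -0.002]
ft_force: [0.8, -1.5, 0.1]
grip_width: 0.387
grip_force: 25.0
```

Emit:
send_rows(xyz=[[0, 0, 0], [0, 0, 0], [0, 0, 0], [0, 0, 0], [0, 0, -15], [0, 0, -30], [0, 0, -45], [0, 0, -60], [0, 0, -75], [0, 0, -90]], dr=[[0, 0, 0], [0, 0, 0], [0, 0, 0], [0, 0, 0], [0, 0, 0], [0, 0, 0], [0, 0, 0], [0, 0, 0], [0, 0, 0], [0, 0, 0]], jaw=85)

```text
time: 5.98
position: [0.6213, -0.1361, 0.116]
tool_rot: [2.153, 2.286, 0.002]
ft_force: [0.4, 0.6, 0.3]
grip_width: 0.959
grip_force: 0.0
```

```bash
python3 -c "
from h import *
cv2.imwrite('pics/t2.png',cv2.resize(get_image('top')[130:250,290:430,::-1],(700,600),interpolation=cv2.INTER_CUBIC))
s=get_state();print(s['position'],s['joint_positions'])"
```

```text
[ 0.62311993 -0.13672965  0.11918684] [-0.41896352  0.45704511  0.76461692  1.65524554 -0.34139041  1.16094318
  0.49029491]
```

View pics/t2.png

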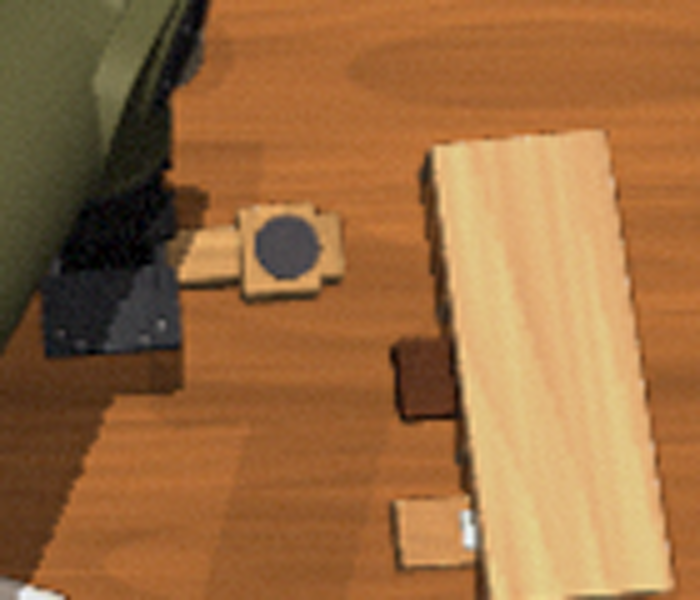

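The paddle is clear of the rack. Its head corners in the crop are (239,208), (316,203), (322,293) and (243,300), and the tip is at x≈345.

```bash
python3 -c "
from h import *
np.set_printoptions(precision=4,suppress=True)
q=lambda c:px(c,(290,130),5)
C=np.array([q(c) for c in [(239,208),(316,203),(322,293),(243,300),(342,214),(346,275),(183,232),(187,286)]])
L=[[0,29,32],[50,29,32],[50,-29,32],[0,-29,32],[65,21,32],[65,-21,32]]
r=least_squares(lambda p:(proj(place(p,L))-C[:6]).ravel(),[.62,-.2,-1.5]);print(r.x,r.fun.reshape(-1,2))
h=(unproj(C[6],.032)+unproj(C[7],.032))/2;print('handle',h)
p=r.x;g=place(p,[32,0,0])[0];print('head',g, 'handle end(grip chk)',place(p,[-85,0,0]))
yaw=np.degrees(p[2])+90;print(yaw);rel([g[0],g[1],.022],yaw)
"
```

```text
[ 0.6245 -0.2218 -1.5192] [[-0.2811  0.095 ]
 [-0.0197  0.0917]
 [ 0.2964 -0.214 ]
 [ 0.286  -0.5988]
 [-0.3085  0.011 ]
 [ 0.0217  0.6213]]
handle [ 0.6208 -0.1862  0.032 ]
head [ 0.6261 -0.2537  0.    ] handle end(grip chk) [[ 0.6201 -0.1369  0.    ]]
2.9562491112511964
shift [-116.9   -4.6   97.2] dr [0.006 0.001 0.008] t 6.03 q7 0.49
```

Emit:
send_rows(xyz=[[-20, -1, 0], [-45, -2, 0], [-70, -3, 0], [-95, -4, 0], [-117, -4, 0], [-117, -4, 15], [-117, -4, 40], [-117, -4, 65], [-117, -4, 85], [-117, -4, 95]], dr=[[0, 0, 0], [0, 0, 0], [0, 0, 0], [0, 0, 0], [0, 0, 0], [0, 0, 0], [0, 0, 0], [0, 0, 0], [0, 0, 0], [0, 0, 0]])

```text
time: 6.87
position: [0.6225, -0.2514, 0.0171]
tool_rot: [-2.15, -2.284, 0.001]
ft_force: [-28.0, 13.1, 71.0]
grip_width: 0.973
grip_force: 34.6
```

Emit:
send_rows(xyz=[[0, 0, 0], [0, 0, 0], [0, 0, 0], [0, 0, 0], [0, 0, 0], [0, 0, 0], [0, 0, 0], [0, 0, 0], [0, 0, 0], [0, 0, 0]], dr=[[0, 0, 0], [0, 0, 0], [0, 0, 0], [0, 0, 0], [0, 0, 0], [0, 0, 0], [0, 0, 0], [0, 0, 0], [0, 0, 0], [0, 0, 0]], jaw=45, grip_force=45)

```text
time: 7.7
position: [0.6245, -0.2529, 0.019]
tool_rot: [2.153, 2.287, 0.001]
ft_force: [1.2, 0.2, 2.4]
grip_width: 0.661
grip_force: 44.8
```

Emit:
send_rows(xyz=[[0, 0, -10], [0, 0, -25], [0, 0, -45], [0, 0, -65], [0, 0, -85], [0, 0, -105], [0, 0, -125], [0, 0, -140], [0, 0, -150], [0, 0, -150]], dr=[[0, 0, 0], [0, 0, 0], [0, 0, 0], [0, 0, 0], [0, 0, 0], [0, 0, 0], [0, 0, 0], [0, 0, 0], [0, 0, 0], [0, 0, 0]])

```text
time: 8.53
position: [0.6247, -0.2542, 0.1719]
tool_rot: [2.152, 2.284, 0.003]
ft_force: [0.4, -0.4, -1.0]
grip_width: 0.665
grip_force: 44.8
```

```bash
python3 -c "
from h import *
s=get_state();print(s['position'],s['ft_force'],s['torque'],s['joint_positions'])
V=[.5037,.0564,.1526]
t=place(V,[94,22.5,0])[0];print(t);rel([t[0],t[1],.19],98.7)"
```

```text
[ 0.62474847 -0.25416739  0.17190414] [ 0.38435807 -0.3612351  -1.04319336] [-0.20308795 -0.00331665  0.00146509] [-0.22478727  0.49815448  0.78820868  1.49978583 -0.36125661  1.28930154
  0.6612479 ]
[0.59318745 0.09292732 0.        ]
shift [348.3 -10.8 -18.7] dr [ 0.002  0.005 -1.663] t 8.53 q7 0.66
```

Emit:
send_rows(xyz=[[10, 0, -5], [30, 0, -10], [50, 0, -15], [70, -1, -20], [90, -2, -20], [110, -3, -20], [130, -4, -20], [150, -5, -20], [170, -5, -20], [190, -6, -20]], dr=[[0, 0, -0.05], [0, 0, -0.13], [0, 0, -0.22], [0, 0, -0.31], [0, 0, -0.4], [0, 0, -0.49], [0, 0, -0.58], [0, 0, -0.67], [0, 0, -0.76], [0, 0, -0.85]])

```text
time: 9.37
position: [0.6056, -0.0629, 0.1875]
tool_rot: [-1.012, -2.972, 0.001]
ft_force: [0.4, 1.1, -2.5]
grip_width: 0.664
grip_force: 44.8
```

```bash
python3 -c "
from h import *
s=get_state();print(s['position'],s['joint_positions'])
rel([.5932,.0929,.19],98.7)"
```

```text
[ 0.60557232 -0.06285653  0.187527  ] [-0.44522858  0.29592664  0.61028444  1.64677613 -0.17626954  1.25644938
  1.11389855]
shift [104.9 115.8  -2.5] dr [-0.001 -0.002 -0.808] t 9.37 q7 1.11
```

Emit:
send_rows(xyz=[[12, 13, -2], [24, 26, -2], [36, 39, -2], [48, 53, -2], [60, 66, -2], [72, 80, -2], [85, 94, -2], [96, 106, -2], [104, 115, -2], [104, 115, -2]], dr=[[0, 0, -0.09], [0, 0, -0.18], [0, 0, -0.27], [0, 0, -0.36], [0, 0, -0.45], [0, 0, -0.54], [0, 0, -0.63], [0, 0, -0.72], [0, 0, -0.8], [0, 0, -0.8]])

```text
time: 10.2
position: [0.5938, 0.0946, 0.1894]
tool_rot: [0.229, -3.131, -0.003]
ft_force: [-0.2, 0.9, -2.3]
grip_width: 0.662
grip_force: 44.8
```

```bash
python3 -c "
from h import *
a=get_image('top');b=get_image('side')
cv2.imwrite('pics/full3t.png',a[:,:,::-1]);cv2.imwrite('pics/full3s.png',b[:,:,::-1])
o=np.zeros((600,800,3),np.uint8)
o[:,:400]=cv2.resize(a[170:260,200:260,::-1],(400,600),interpolation=cv2.INTER_CUBIC)
o[:,400:]=cv2.resize(b[120:210,260:320,::-1],(400,600),interpolation=cv2.INTER_CUBIC)
cv2.imwrite('pics/t3.png',o)
s=get_state();print(s['position'],s['joint_positions'])
rel([.5932,.0929,.19],98.7)"
```

```text
[0.59446906 0.0904311  0.18976642] [-0.55600991  0.25699591  0.42627203  1.65816692 -0.11009118  1.25185189
  1.60087849]
shift [ 0.9  2.6 -0.2] dr [-0.001 -0.001 -0.014] t 10.3 q7 1.6
```

View pics/t3.png

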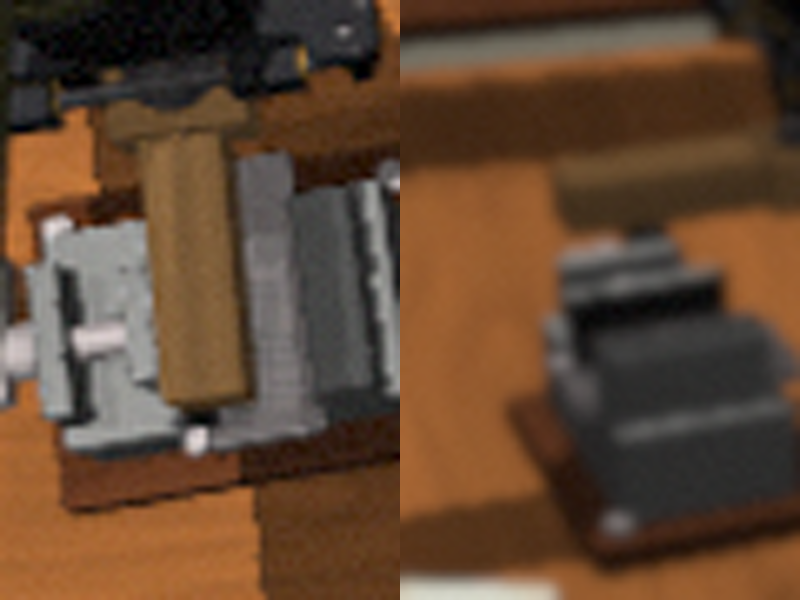

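```bash
python3 -c "
from h import *
np.set_printoptions(precision=4,suppress=True)
q=lambda c:px(c,(200,170),6.667)
V=np.array([.5037,.0564,.1526])
def inv(w):
    d=w[:2]-V[:2];c,s=np.cos(V[2]),np.sin(V[2]);return 1000*np.array([c*d[0]+s*d[1],-s*d[0]+c*d[1]])
print('fixed face',[inv(unproj(p,.115)) for p in [(243.15,199.2),(246.6,229.5)]])
print('slider black/edge',[inv(unproj(px(c,(198,187),5.263),.115)) for c in[(141,83),(158,255)]])
print('paddle L',[inv(unproj(q(c),.2025)) for c in[(144,145),(163,402)]],'R',[inv(unproj(q(c),.2025)) for c in[(228,140),(246,398)]])
s=get_state();M=R.from_rotvec(s['tool_rot']).as_matrix();print('tcp',inv(s['position']),np.degrees(np.arctan2(M[1,1],M[0,1]))-90-np.degrees(V[2]))
for c in [(34,72),(344,22),(379,262),(64,314)]: print('board',inv(unproj(px(c,(198,187),5.263),.018)))
"
```

```text
fixed face [array([45.996 , -3.1233]), array([-43.9474,  -1.6775])]
slider black/edge [array([45.7295, 52.1799]), array([-50.8099,  54.1835])]
paddle L [array([56.729 , 37.8712]), array([-48.4656,  42.4589])] R [array([53.1343,  4.01  ]), array([-52.3259,   9.7219])]
tcp [94.8873 19.838 ] -0.8679461153384729
board [ 86.1077 136.8209]
board [ 85.6716 -52.6613]
board [-62.3396 -53.222 ]
board [-62.0892 134.8134]
```

The top view shows the handle's tail centre at crop (205,402) and its root at (186,142), turned about 2° clockwise from the jaws. The jaw faces are at x≈300 for the fixed one and about 155 for the sliding one, which is partly hidden. I'll rotate, lower to just above the jaws and look again.

Emit:
send_rows(xyz=[[0, 0, 5], [0, 1, 10], [0, 1, 16], [0, 1, 22], [0, 1, 28], [0, 1, 34], [0, 1, 40], [0, 1, 44], [0, 1, 46], [0, 1, 46]], dr=[[0, 0, -0.01], [0, 0, -0.02], [0, 0, -0.03], [0, 0, -0.04], [0, 0, -0.04], [0, 0, -0.04], [0, 0, -0.04], [0, 0, -0.04], [0, 0, -0.04], [0, 0, -0.04]])

```text
time: 11.13
position: [0.5945, 0.0918, 0.1439]
tool_rot: [0.281, -3.128, 0.0]
ft_force: [0.1, 0.9, -2.3]
grip_width: 0.665
grip_force: 44.8
```

```bash
python3 -c "
from h import *
a=get_image('top');b=get_image('side')
cv2.imwrite('pics/full4t.png',a[:,:,::-1])
o=np.zeros((600,800,3),np.uint8)
o[:,:500]=cv2.resize(a[180:240,205:255,::-1],(500,600),interpolation=cv2.INTER_CUBIC)
o[:450,500:]=cv2.resize(b[130:190,275:315,::-1],(300,450),interpolation=cv2.INTER_CUBIC)
cv2.imwrite('pics/t4.png',o)
s=get_state();print(s['position'])"
```

```text
[0.59502304 0.09190109 0.14472887]
```

View pics/t4.png

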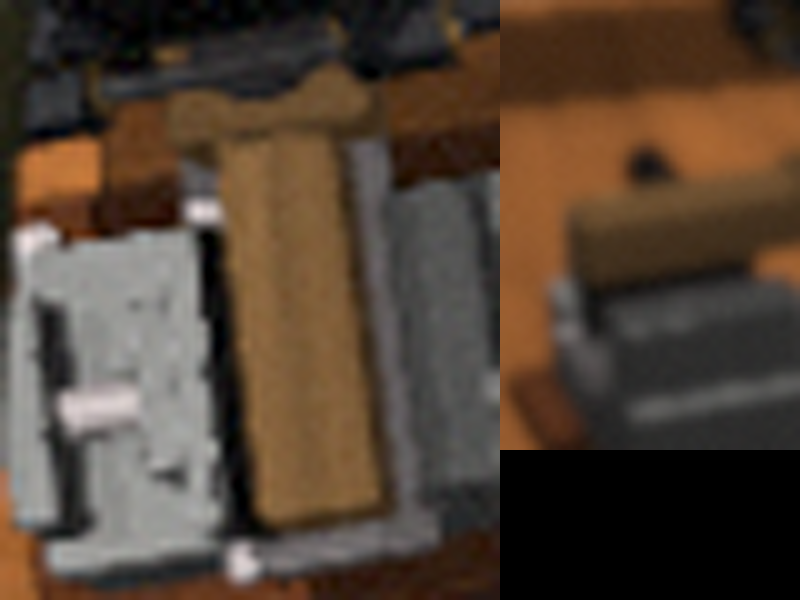

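```bash
python3 -c "
from h import *
np.set_printoptions(precision=1,suppress=True)
q=lambda c:px(c,(205,180),10)
V=np.array([.5037,.0564,.1526])
def inv(w):
    d=w[:2]-V[:2];c,s=np.cos(V[2]),np.sin(V[2]);return 1000*np.array([c*d[0]+s*d[1],-s*d[0]+c*d[1]])
for n,z,P in [('L',.158,[(219,145),(258,520)]),('R',.158,[(342,138),(385,510)]),('fixed',.115,[(393,190),(418,485)]),('slide',.115,[(195,235),(225,510)])]:
    print(n,*[inv(unproj(q(c),z)) for c in P])
s=get_state();M=R.from_rotvec(s['tool_rot']).as_matrix();print('tcp',inv(s['position']),np.degrees(np.arctan2(M[1,1],M[0,1]))-90-np.degrees(V[2]))
"
```

```text
L [58.3 34.1] [-48.8  36. ]
R [54.6 -0.3] [-51.8   1. ]
fixed [47.6 -5.4] [-39.7  -1.5]
slide [43.9 53.4] [-37.7  54.3]
tcp [95.7 21.2] 1.5264938719206036
```

The handle's edges are at crop x 219–342 (root) and 258–385 (tail), with the fixed face at 393–418 and the sliding jaw's grey edge at 195–225. It is parallel to the jaws and about 2 mm too near the fixed jaw. I'll shift +2 mm and lower.

Emit:
send_rows(xyz=[[0, 2, 2], [0, 2, 7], [0, 2, 12], [0, 2, 17], [0, 2, 22], [0, 2, 27], [0, 2, 32], [0, 2, 37], [0, 2, 42], [0, 2, 45]], dr=[[0, 0, 0], [0, 0, 0], [0, 0, 0], [0, 0, 0], [0, 0, 0], [0, 0, 0], [0, 0, 0], [0, 0, 0], [0, 0, 0], [0, 0, 0]])

```text
time: 12.07
position: [0.5942, 0.0938, 0.0987]
tool_rot: [0.281, -3.128, 0.0]
ft_force: [-0.4, 0.6, -2.2]
grip_width: 0.661
grip_force: 44.8
```

```bash
python3 -c "
from h import *
a=get_image('top');b=get_image('side')
s=get_state();print(s['position'],s['ft_force'],s['torque'])
o=np.zeros((600,800,3),np.uint8)
o[:,:500]=cv2.resize(a[180:240,205:255,::-1],(500,600),interpolation=cv2.INTER_CUBIC)
o[:450,500:]=cv2.resize(b[130:190,275:315,::-1],(300,450),interpolation=cv2.INTER_CUBIC)
cv2.imwrite('pics/t5.png',o)"
```

```text
[0.59403692 0.09368819 0.09877223] [-0.3213802  -0.63096092 -1.06630068] [ 0.10637509 -0.07899738 -0.01333511]
```

View pics/t5.png

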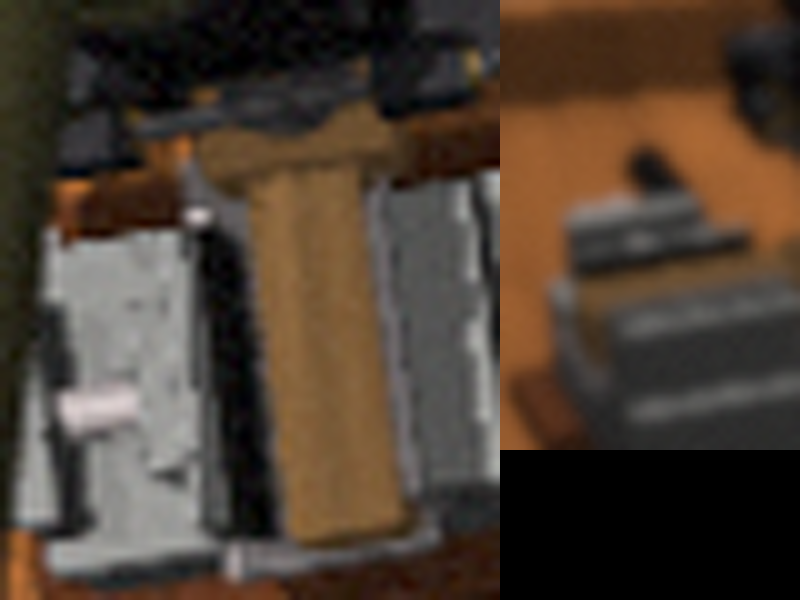

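The handle sits between the jaws at crop x 250–400 without touching either one. I'll lower the last few millimetres.

Emit:
send_rows(xyz=[[0, 0, 1], [0, 0, 2], [0, 0, 3], [0, 0, 4], [0, 0, 4], [0, 0, 4], [0, 0, 4], [0, 0, 4], [0, 0, 4], [0, 0, 4]], dr=[[0, 0, 0], [0, 0, 0], [0, 0, 0], [0, 0, 0], [0, 0, 0], [0, 0, 0], [0, 0, 0], [0, 0, 0], [0, 0, 0], [0, 0, 0]])

```text
time: 13.0
position: [0.5945, 0.0938, 0.0956]
tool_rot: [-0.281, 3.129, 0.0]
ft_force: [-0.3, 0.6, -1.1]
grip_width: 0.668
grip_force: 44.8
```

Emit:
send_rows(xyz=[[0, 0, 0.5], [0, 0, 1], [0, 0, 1.5], [0, 0, 2], [0, 0, 2.5], [0, 0, 2.5], [0, 0, 2.5], [0, 0, 2.5], [0, 0, 2.5], [0, 0, 2.5]], dr=[[0, 0, 0], [0, 0, 0], [0, 0, 0], [0, 0, 0], [0, 0, 0], [0, 0, 0], [0, 0, 0], [0, 0, 0], [0, 0, 0], [0, 0, 0]])

```text
time: 13.83
position: [0.5946, 0.0938, 0.0938]
tool_rot: [-0.281, 3.129, 0.001]
ft_force: [-1.6, 0.5, 6.3]
grip_width: 0.663
grip_force: 44.8
```

Emit:
send_rows(xyz=[[0, 0, 0], [0, 0, 0], [0, 0, 0], [0, 0, 0], [0, 0, 0], [0, 0, 0], [0, 0, 0], [0, 0, 0], [0, 0, 0], [0, 0, 0]], dr=[[0, 0, 0], [0, 0, 0], [0, 0, 0], [0, 0, 0], [0, 0, 0], [0, 0, 0], [0, 0, 0], [0, 0, 0], [0, 0, 0], [0, 0, 0]], jaw=80)

```text
time: 14.67
position: [0.5945, 0.0938, 0.0931]
tool_rot: [-0.281, 3.129, 0.0]
ft_force: [-0.6, -0.9, -0.4]
grip_width: 0.918
grip_force: 0.0
```

Emit:
send_rows(xyz=[[0, 0, -4], [0, 0, -12], [0, 0, -22], [0, 0, -34], [0, 0, -48], [0, 0, -64], [0, 0, -80], [0, 0, -96], [0, 0, -110], [0, 0, -120]], dr=[[0, 0, 0], [0, 0, 0], [0, 0, 0], [0, 0, 0], [0, 0, 0], [0, 0, 0], [0, 0, 0], [0, 0, 0], [0, 0, 0], [0, 0, 0]])

```text
time: 15.5
position: [0.5954, 0.0938, 0.2163]
tool_rot: [-0.281, 3.125, 0.001]
ft_force: [0.0, 0.2, 0.1]
grip_width: 0.918
grip_force: 0.0
```

```bash
python3 -c "
from h import *
V=[.5037,.0564,.1526]
s=get_state();print(s['position'],s['joint_positions'])
t=place(V,[60,200,0])[0];print(t);rel([t[0],t[1],.215],8.7)"
```

```text
[0.59540407 0.09383031 0.21626948] [-0.55867572  0.23780226  0.42264176  1.62523456 -0.10121309  1.29646233
  1.63037878]
[0.53260107 0.26319635 0.        ]
shift [ 31.6 177.8   1.2] dr [0.003 0.002 1.598] t 15.5 q7 1.63
```

Emit:
send_rows(xyz=[[0, 10, 0], [0, 30, 0], [5, 55, 0], [10, 80, 0], [14, 105, 0], [18, 130, 0], [22, 150, 0], [26, 165, 0], [31, 175, 0], [31, 178, 0]], dr=[[0, 0, 0.1], [0, 0, 0.2], [0, 0, 0.3], [0, 0, 0.4], [0, 0, 0.5], [0, 0, 0.6], [0, 0, 0.7], [0, 0, 0.8], [0, 0, 0.9], [0, 0, 1.0]])

```text
time: 16.33
position: [0.5307, 0.2663, 0.2138]
tool_rot: [-1.255, -2.879, -0.002]
ft_force: [-1.2, 0.6, -0.8]
grip_width: 0.921
grip_force: 0.0
```

```bash
python3 -c "
from h import *
V=[.5037,.0564,.1526]
np.set_printoptions(precision=1,suppress=True)
b=get_image('side');a=get_image('top')
g=cv2.imread('pics/side0.png').max(2)
print('orig');print(g[146:166,288:304])
for an in (4.0,4.2,4.4,4.5):
    for y in(139,229):
        c=np.array([-42*np.sin(an),y,90+42*np.cos(an)])
        th=np.linspace(0,6.28,40);P=proj(place(V,[c+[12.5*np.cos(t),0,12.5*np.sin(t)] for t in th]),'side');print(an,y,P.min(0),P.max(0))
o=np.zeros((600,800,3),np.uint8)
o[:,:400]=cv2.resize(a[185:260,200:250,::-1],(400,600),interpolation=cv2.INTER_CUBIC)
o[:600,400:]=cv2.resize(b[135:195,270:310,::-1],(400,600),interpolation=cv2.INTER_CUBIC)
cv2.imwrite('pics/t6.png',o)
t=place(V,[40.5,196,0])[0];rel([t[0],t[1],.17],8.7)
"
```

```text
orig
[[143 141 140 138 136 137 140 147 153 155 160 162 164 162 161 158]
 [145 145 144 142 140 139 140 147 151 158 161 163 167 166 166 162]
 [148 146 146 143 136 128 129 133 142 152 159 164 165 166 165 165]
 [147 147 145 138 121 106  99 106 126 142 153 162 166 166 167 166]
 [147 146 141 125 100  71  59  71  96 124 147 158 164 164 166 166]
 [149 146 138 114  76  41  34  42  66 100 131 151 159 162 163 162]
 [150 146 137 108  67  31  20  26  41  73 108 135 152 158 158 159]
 [150 146 139 114  77  39  25  25  29  49  79 112 138 149 154 156]
 [151 150 143 127  96  63  36  23  25  36  57  89 123 143 151 153]
 [153 151 148 140 121  90  59  48  51  56  66  83 111 133 146 152]
 [152 154 153 147 132 109  87  80  82  85  86  93 104 120 136 150]
 [146 145 144 140 130 114 100  95  97  95  92  90  91 100 123 143]
 [129 125 122 114 108  99  93  89  82  78  73  71  69  81 110 135]
 [103  96  90  84  77  73  69  65  62  61  60  58  63  77 101 127]
 [ 71  66  65  63  67  71  69  67  68  68  73  73  78  85 101 115]
 [ 58  61  64  76  90  96  97  92  90  89  91  90  85  87  92  96]
 [ 70  76  82  94 107 110 107 100  95  91  88  82  73  68  64  62]
 [ 80  81  84  91  96  95  84  77  68  62  58  51  45  38  30  28]
 [ 71  64  64  61  62  56  50  43  33  29  27  24  18  15  14  13]
 [ 44  40  33  27  24  20  18  20  15  14  11  11  10  12  13  18]]
4.0 139 [294.2 162.1] [300.4 168. ]
4.0 229 [287.8 153. ] [293.8 158.7]
4.2 139 [295.3 160.3] [301.5 166.2]
4.2 229 [288.9 151.3] [294.8 157. ]
4.4 139 [296.  158.3] [302.2 164.3]
4.4 229 [289.6 149.4] [295.5 155.1]
4.5 139 [296.2 157.3] [302.4 163.3]
4.5 229 [289.8 148.4] [295.8 154.2]
shift [  6.1 -18.8  43.7] dr [ 0.  -0.   0.6] t 16.43 q7 0.32
```

View pics/t6.png

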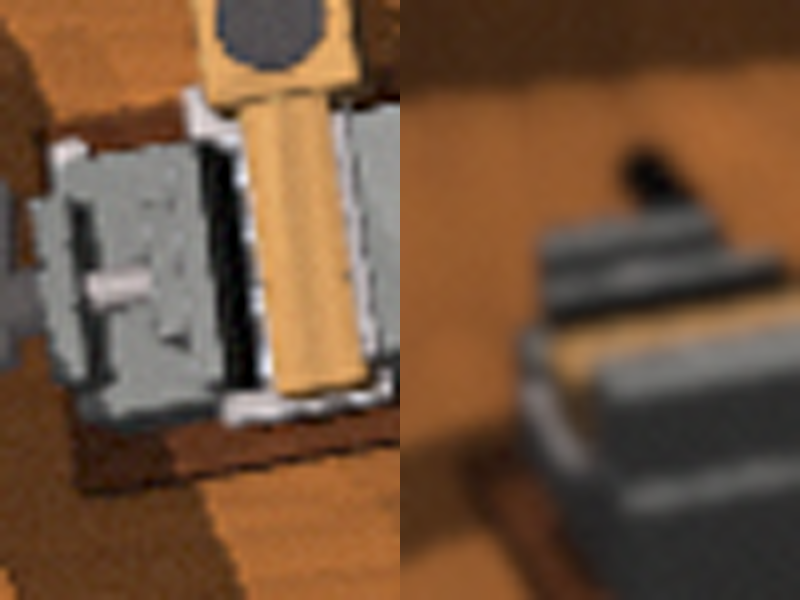

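The paddle rests on the bed, and its head, crop (270,30), is beyond the jaws. The knob's end is at side px (294,152), which gives a crank angle of about 4.4 and a height of about 77 mm. I'll move above the knob.

Emit:
send_rows(xyz=[[1, -3, 5], [2, -6, 10], [3, -9, 15], [4, -12, 20], [5, -15, 28], [6, -19, 36], [6, -19, 44], [6, -19, 44], [6, -19, 44], [6, -19, 44]], dr=[[0, 0, 0.1], [0, 0, 0.2], [0, 0, 0.3], [0, 0, 0.4], [0, 0, 0.5], [0, 0, 0.6], [0, 0, 0.6], [0, 0, 0.6], [0, 0, 0.6], [0, 0, 0.6]], jaw=80)

```text
time: 17.27
position: [0.5148, 0.2549, 0.1696]
tool_rot: [2.046, 2.384, 0.001]
ft_force: [0.4, -0.4, 0.2]
grip_width: 0.92
grip_force: 0.0
```

```bash
python3 -c "
from h import *
V=[.5037,.0564,.1526]
t=place(V,[40.5,196,0])[0];print(t,get_state()['position']);rel([t[0],t[1],.076],8.7)
"
```

```text
[0.51393571 0.25627866 0.        ] [0.51482807 0.25485612 0.16960603]
shift [ 1.5 -0.7 93.6] dr [ 0.001 -0.     0.   ] t 17.27 q7 -0.26
```

Emit:
send_rows(xyz=[[1, 0, 8], [1, 0, 20], [1, 0, 32], [1, 0, 44], [1, 0, 56], [1, 0, 68], [1, 0, 78], [1, 0, 86], [1, 0, 92], [1, 0, 94]], dr=[[0, 0, 0], [0, 0, 0], [0, 0, 0], [0, 0, 0], [0, 0, 0], [0, 0, 0], [0, 0, 0], [0, 0, 0], [0, 0, 0], [0, 0, 0]])

```text
time: 18.1
position: [0.5137, 0.2556, 0.0738]
tool_rot: [-2.049, -2.381, 0.002]
ft_force: [0.2, 0.2, 0.5]
grip_width: 0.92
grip_force: 0.0
```

Emit:
send_rows(xyz=[[0, 0, 0], [0, 0, 0], [0, 0, 0], [0, 0, 0], [0, 0, 0], [0, 0, 0], [0, 0, 0], [0, 0, 0], [0, 0, 0], [0, 0, 0]], dr=[[0, 0, 0], [0, 0, 0], [0, 0, 0], [0, 0, 0], [0, 0, 0], [0, 0, 0], [0, 0, 0], [0, 0, 0], [0, 0, 0], [0, 0, 0]], jaw=10, grip_force=12)

```text
time: 18.93
position: [0.5165, 0.2564, 0.0759]
tool_rot: [2.047, 2.379, 0.007]
ft_force: [4.2, 2.1, -3.1]
grip_width: 0.282
grip_force: 12.0
```

```bash
python3 -c "
from h import *
s=get_state();print(s['position'],s['ft_force'],s['torque'],s['grip_width']*87)
V=[.5037,.0564,.1526]
d=s['position'][:2]-np.array(V[:2]);c,q=np.cos(V[2]),np.sin(V[2]);print(c*d[0]+q*d[1],-q*d[0]+c*d[1])
M=R.from_rotvec(s['tool_rot']).as_matrix();print(M)
"
```

```text
[0.51647899 0.25643766 0.07592437] [ 4.21080613  2.1388342  -3.06368162] [ 0.42470004 -0.73333597  0.03407967] 24.505253654605266
0.04303790182206235 0.1957705440567529
[[-1.49370728e-01  9.88767074e-01  5.29704407e-03]
 [ 9.88780843e-01  1.49363584e-01  1.72178181e-03]
 [ 9.11255674e-04  5.49479951e-03 -9.99984488e-01]]
```

Emit:
send_rows(xyz=[[0, 4.8, -8.2], [0, 4.9, -16.6], [0, 3.3, -24.8], [0, 0, -32.6], [0, -4.5, -39.6], [0, -10.5, -45.5], [0, -17.5, -50.1], [0, -25.2, -53.2], [0, -33.5, -54.8], [0, -41.9, -54.6]], dr=[[0, 0, 0], [0, 0, 0], [0, 0, 0], [0, 0, 0], [0, 0, 0], [0, 0, 0], [0, 0, 0], [0, 0, 0], [0, 0, 0], [0, 0, 0]], grip_force=20)

```text
time: 19.77
position: [0.4727, 0.2492, 0.1301]
tool_rot: [2.048, 2.381, 0.003]
ft_force: [2.7, -0.3, -5.1]
grip_width: 0.279
grip_force: 20.0
```

```bash
cat > k.py <<'E'
from h import *
s=get_state();V=[.5037,.0564,.1526]
d=s['position'][:2]-np.array(V[:2]);c,q=np.cos(V[2]),np.sin(V[2]);M=R.from_rotvec(s['tool_rot']).as_matrix()
f=s['ft_force'];print("vise x,y,z mm",(1000*np.array([c*d[0]+q*d[1],-q*d[0]+c*d[1],s['position'][2]])).round(1),"f vise",np.round([c*f[0]+q*f[1],-q*f[0]+c*f[1],f[2]],1),"w",(s['grip_width']*87).round(1),"tilt",M[:2,2].round(3),s['time'])
E
python3 k.py
```

```text
Traceback (most recent call last):
  File "k.py", line 4, in <module>
    f=s['ft_force'];print("vise x,y,z mm",(1000*np.array([c*d[0]+q*d[1],-q*d[0]+c*d[1],s['position'][2]])).round(1),"f vise",np.round([c*f[0]+q*f[1],-q*f[0]+c*f[1],f[2]],1),"w",(s['grip_width']*87).round(1),"tilt",M[:2,2].round(3),s['time'])
                                                                                                                                                                                 ^^^^^^^^^^^^^^^^^^^^^^^^^^
AttributeError: 'float' object has no attribute 'round'
```

Emit:
send_rows(xyz=[[0, -12.1, 3.3], [0, -22.7, 10.1], [0, -30.8, 19.6], [0, -35.8, 31.2], [0, -37.1, 43.6], [0, -34.6, 56.0], [0, -28.6, 67.0], [0, -19.7, 75.8], [0, -8.5, 81.5], [0, 3.9, 83.7]], dr=[[0, 0, 0], [0, 0, 0], [0, 0, 0], [0, 0, 0], [0, 0, 0], [0, 0, 0], [0, 0, 0], [0, 0, 0], [0, 0, 0], [0, 0, 0]])

```text
time: 20.6
position: [0.4753, 0.2497, 0.0458]
tool_rot: [-2.048, -2.381, 0.004]
ft_force: [-2.8, -1.6, 3.7]
grip_width: 0.279
grip_force: 20.0
```

```bash
sed -i "s/(s\['grip_width'\]\*87).round(1)/s['grip_width']*87/" k.py; python3 k.py
```

```text
vise x,y,z mm [  1.3 195.4  45.8] f vise [-3.  -1.1  3.7] w 24.304847520174555 tilt [-0.003 -0.001] 20.6
```

Emit:
send_rows(xyz=[[0, 12.5, -1.6], [0, 23.9, -6.7], [0, 33.3, -15.1], [0, 39.8, -25.9], [0, 42.8, -38.0], [0, 42.2, -50.5], [0, 37.8, -62.3], [0, 30.2, -72.2], [0, 19.9, -79.5], [0, 8.0, -83.4]], dr=[[0, 0, 0], [0, 0, 0], [0, 0, 0], [0, 0, 0], [0, 0, 0], [0, 0, 0], [0, 0, 0], [0, 0, 0], [0, 0, 0], [0, 0, 0]])

```text
time: 21.43
position: [0.4836, 0.2508, 0.1302]
tool_rot: [2.049, 2.381, 0.001]
ft_force: [2.4, 0.3, -11.0]
grip_width: 0.279
grip_force: 19.9
```

```bash
python3 k.py
```

```text
vise x,y,z mm [  9.7 195.2 130.2] f vise [  2.4  -0.  -11. ] w 24.287714741054643 tilt [0.001 0.   ] 21.4333
```

Emit:
send_rows(xyz=[[0, -10.5, -0.4], [0, -20.7, 1.7], [0, -30.1, 6.4], [0, -38, 13.2], [0, -44.1, 21.8], [0, -47.8, 31.6], [0, -49, 42], [0, -47.5, 52.3], [0, -43.5, 62], [0, -37.3, 70.4]], dr=[[0, 0, 0], [0, 0, 0], [0, 0, 0], [0, 0, 0], [0, 0, 0], [0, 0, 0], [0, 0, 0], [0, 0, 0], [0, 0, 0], [0, 0, 0]])

```text
time: 22.27
position: [0.4478, 0.2454, 0.0577]
tool_rot: [2.049, 2.381, -0.002]
ft_force: [1.8, -3.6, 6.2]
grip_width: 0.275
grip_force: 20.0
```

Emit:
send_rows(xyz=[[0, 0, 0], [0, 0, 0], [0, 0, 0], [0, 0, 0], [0, 0, 0], [0, 0, 0], [0, 0, 0], [0, 0, 0], [0, 0, 0], [0, 0, 0]], dr=[[0, 0, 0], [0, 0, 0], [0, 0, 0], [0, 0, 0], [0, 0, 0], [0, 0, 0], [0, 0, 0], [0, 0, 0], [0, 0, 0], [0, 0, 0]])

```text
time: 23.1
position: [0.4473, 0.2455, 0.0588]
tool_rot: [-2.049, -2.381, 0.001]
ft_force: [1.5, -4.1, -1.1]
grip_width: 0.281
grip_force: 20.0
```

```bash
python3 k.py
```

```text
vise x,y,z mm [-27.  195.5  58.8] f vise [ 0.8 -4.2 -1.1] w 24.464071546866556 tilt [-0.001 -0.   ] 23.1
```

Emit:
send_rows(xyz=[[0, 0, 0], [0, 0, 0], [0, 0, 0], [0, 0, 0], [0, 0, 0], [0, 0, 0], [0, 0, 0], [0, 0, 0], [0, 0, 0], [0, 0, 0]], dr=[[0, 0, 0], [0, 0, 0], [0, 0, 0], [0, 0, 0], [0, 0, 0], [0, 0, 0], [0, 0, 0], [0, 0, 0], [0, 0, 0], [0, 0, 0]], jaw=75)

```text
time: 23.93
position: [0.4476, 0.2458, 0.059]
tool_rot: [-2.049, -2.382, -0.0]
ft_force: [0.4, 0.2, 0.8]
grip_width: 0.849
grip_force: 0.0
```

Emit:
send_rows(xyz=[[0, 0, -5], [0, 0, -15], [0, 0, -28], [0, 0, -44], [0, 0, -62], [0, 0, -82], [0, 0, -102], [0, 0, -122], [0, 0, -140], [0, 0, -155]], dr=[[0, 0, 0], [0, 0, 0], [0, 0, 0], [0, 0, 0], [0, 0, 0], [0, 0, 0], [0, 0, 0], [0, 0, 0], [0, 0, 0], [0, 0, 0]])

```text
time: 24.77
position: [0.4481, 0.2459, 0.2167]
tool_rot: [2.049, 2.381, 0.004]
ft_force: [-0.3, 1.0, -0.2]
grip_width: 0.862
grip_force: 0.0
```

```bash
python3 -c "
from h import *
a=get_image('top');b=get_image('side')
o=np.zeros((600,800,3),np.uint8)
o[:,:480]=cv2.resize(a[165:255,190:262,::-1],(480,600),interpolation=cv2.INTER_CUBIC)
o[:480,480:]=cv2.resize(b[135:195,275:315,::-1],(320,480),interpolation=cv2.INTER_CUBIC)
cv2.imwrite('pics/t7.png',o)";python3 k.py
```

```text
vise x,y,z mm [-24.9 196.3 217.7] f vise [ 0.1 -0.1  0.1] w 75.08230551789194 tilt [0.005 0.004] 24.8667
```

View pics/t7.png

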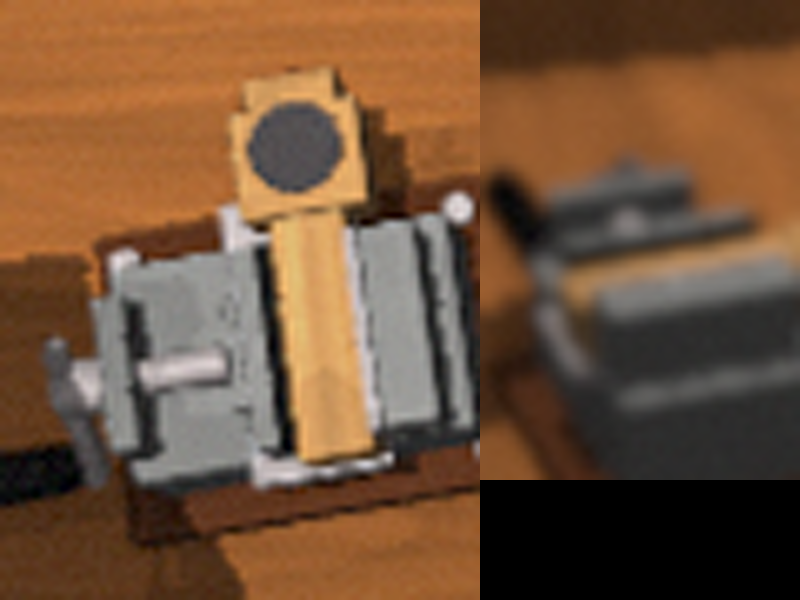

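```bash
python3 -c "
from h import *
np.set_printoptions(precision=1,suppress=True)
V=np.array([.5037,.0564,.1526])
def inv(w):
    d=w[:2]-V[:2];c,s=np.cos(V[2]),np.sin(V[2]);return 1000*np.array([c*d[0]+s*d[1],-s*d[0]+c*d[1]])
q=lambda c:px(c,(190,165),6.667)
for n,z,P in [('L',.107,[(270,222),(300,458)]),('R',.107,[(342,212),(373,446)]),('fixed',.115,[(358,222),(384,425)]),('slide',.115,[(256,248),(278,450)]),('head',.107,[(243,217),(368,203)])]:
    print(n,*[inv(unproj(q(c),z)) for c in P])
q=lambda c:px(c,(200,185),8)
for n,z,P in [('L',.107,[(240,110),(276,392)]),('R',.107,[(325,95),(366,380)]),('fixed',.115,[(355,110),(385,355)]),('slide',.115,[(197,148),(222,385)])]:
    print('t6',n,*[inv(unproj(q(c),z)) for c in P])
"
```

```text
L [58.2 35.8] [-47.8  35.5]
R [57.4  3.8] [-47.9   3.5]
fixed [49.9 -4. ] [-40.8  -3.7]
slide [45.7 41.6] [-44.   42.8]
head [62.5 47.3] [59.6 -8.1]
t6 L [57.2 37.4] [-48.4  37. ]
t6 R [57.6  5.8] [-49.5   4.3]
t6 fixed [48.2 -5.7] [-42.9  -5. ]
t6 slide [43.8 53. ] [-43.9  54.2]
```

The handle's edges are now at crop x 270–342 (root) and 300–373 (tail), against the black rubber on its left and the pale liner of the fixed jaw on its right. The jaw moved about 11 mm and then stopped on the handle while the crank went about half a turn further. The knob is free and the hand is clear, so I'm handing in.

```bash
python3 -c "
from bench import *
print(close_job())"
```

```text
the job is handed in; nothing more can be done
None
```

The paddle lies flat in the vise with its head on the far side, clamped with the crank turned about half a turn past first touch. The hand is clear and the job is handed in. I judged the clamping from the camera pictures and the crank angle, since I had no reading of the jaw force, and no verdict came back.

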